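# Test the latching stop on the microscope stand's console

### The job

Test the mushroom stop button on the control console before the motorised microscope stand is used: with a fingertip press it in until it latches, take the finger off so that it is seen to stay in by itself, then push one of its lobes round clockwise (seen from above) with a fingertip, without gripping the head, until the button lets go and springs fully out. Finish with the button out and turned back to rest; leave the focus dial, the joystick and the things lying around the console as they are.

Things in the scene. Friction and masses are not known exactly. Their poses are not given: they have to be found in the camera images.
- stop_top (a point): crown centre of the black three-lobed mushroom stop (white arrows on it); moves and turns with the head, z up. Head: core of radius 20 mm plus three lobes of radius 8 mm centred 22 mm from the axis, along the point's +x and at +120 and -120 degrees; hollows between. Lobe tops 4 mm, head underside 16 mm below the crown. Crown 34 mm above the panel when out, 27 mm latched.
- stop_press (a joint): how far the stop is in, m: 0 out, 0.010 bottomed. Takes 4 N to start and 8 to 10 N to pass the latch; push beyond 0.0085, let go, and it rises to about 0.007 and stays there. Then it comes out only when twisted, springing out by itself.
- stop_twist (a joint): how far the head is turned clockwise seen from above, rad: 0 at rest (it does not turn the other way), end stop 1.2. A spring turns it back to 0 when it is let go. When latched it lets go at about 0.4 to 0.5. A sideways push of 2 to 6 N on the flank of a lobe turns it.
- stop_unit: the fixed mount of the stop button on the panel; origin on the button's axis at the panel's surface (60 mm above the bench), axes as the console's. An aluminium collar of radius 24 mm stands 6 mm above the panel around the stem. The head is above it.
- console: white control console fixed to the bench, 170 mm (its x, front to back) by 340 mm (its y) by 60 mm high, level grey panel on top; origin at the centre of its underside. Three controls stand in a row along its y axis, 105 mm apart, middle one at the centre: the mushroom stop, the dial and the joystick, in any order.
- dial_top (a point): centre of the top of the focus dial: white ribbed cylinder, radius 24 mm, its top 30 mm above the panel. Leave alone.
- focus_dial (a joint): turn of the focus dial, rad, starts at 0; turns freely either way. Leave alone.
- stick_top (a point): top of the upright joystick, 55 mm above the panel: thin steel stick with a black knob of radius 9 mm on a rubber bellows of radius 26 mm. Leave alone.
- joystick (a joint): lean of the joystick, rad, 0 upright; sprung. Leave alone.
- varnish_mid (a point): loose amber bottle, radius 21 mm, 85 mm tall, standing on the bench beside the console; the point is at its centre. Leave alone.
- dish_mid (a point): loose white ceramic dish, radius 32 mm, 32 mm tall, on the bench at the console's other side; the point is at its centre. Leave alone.
- brush_mid (a point): loose slim artist's brush lying on the bench in front of the console (robot's side), along the console's y, 173 mm long, 10 mm thick; the point is near the middle of its length. Leave alone.

How it is judged:
By the outcome, as a careful person would: the job done as asked, in the order asked, and still so for the second after the job is handed in, with the robot touching nothing.
It also fails if it takes over 51 s, if anything falls off the work surface, if the arm or the gripper's body presses on something with over 40 N, if the wrist force passes 120 N, or if a joint passes its speed limit or range.

### The arm

A 6-joint arm with a two-finger parallel gripper is mounted at the origin on the work surface. World frame = base frame: x ahead of the robot, y to its left, z up, the work surface at z = 0. Lengths are in m, angles in rad, forces in N, time in s.
With the tool pointing down it reaches from about 0.275 to 0.725 m from the base axis. Payload 15.9 kg.
Tool frame: the origin (TCP) lies between the finger pads; the fingertips stand 19 mm ahead of it and the grasp point (between the pads) is the TCP; z points along the fingers, y is the direction in which the jaws open and shut (so a half turn about z gives the same grasp; the last joint's range is limited). The gripper opens to 85 mm and grips with 20 to 120 N. Pads are 22 mm wide; open, the fingers measure 114 mm over their backs; the gripper's body (76 mm by 85 mm) begins 54 mm behind the grasp point. The pads swing forward as they close: fully open they stand 13 mm farther back than shut.
Start: joints at [-1.127, 0.213, -0.034, 1.323, 0, 1.571], TCP at [0.215, -0.452, 0.25] pointing down, gripper open.
Joint ranges: [-2.98, 2.98], [-0.74, 1.72], [-1.14, 1.35], [-2.1, 2.04], [-1.57, 1.44], [-3.14, 3.14]. Speed limits (rad/s): [1.89, 1.89, 2.39, 2.57, 3.14, 3.14].

### API

Orientations are given as a unit quaternion [w, x, y, z].
In Python, from bench import env gives the robot as it stands. Calls block until the motion is done:
- env.reach(position, orientation): joint-space move of the TCP to a pose.
- env.movel(position, feed=0.15, attitude=None, force_limit=None): straight line of the TCP; attitude=None keeps the orientation; feed is the mean speed in m/s. With force_limit (N) it stops when the force on the tool has changed by that much, and returns True; else False.
- env.movej(angles): joint-space move.
- env.command_gripper(opening, force=None): opening from 0.0 (shut) to 1.0 (fully open); force is the grip in N (None keeps the last); returns when the fingers have stopped.
- env.hold(seconds).
- env.solve_ik(position, orientation): joint angles nearest the present ones, or None.
- env.get_state(): the state.
- env.capture(name): name is "scene" or "top"; returns the picture (480x640x3 uint8, red, green, blue); there is no depth.
- env.calibration(name): a dict with "vertical_fov" (degrees; the focal length in pixels is half the picture's height over the tangent of half this angle, whatever the lens; pixels are square), "cx", "cy" (the principal point, pixels), "R" (3x3) and "t" (3): a world point X has camera coordinates R X + t. Camera axes: x right, y down, z forward; pixel columns grow to the right and rows downward; lengths in m; the calibration is good to about 2 mm. A picture is of the moment at which its call begins. calibration takes no time and is no camera call.
A pose or a line that the arm cannot do raises env.IKError and nothing moves.
- env.close_job(): hands the job in, once; it reports no verdict.
Trained networks look in the newest picture that a camera, given by its name, has taken for a name from the list of things; names that differ only in an ending like _2 or _b are one class to them, and where a whole thing is asked for, a point or a joint stands for the part that bears it (a point fixed in the world has none). Each returns a list of dicts, best first, with "p" (0 to 1); they miss things now and then, are a little off and sometimes report something else, mostly with a low value. They report only what shows in the picture. A call takes as long as a camera call.
- env.find_in(camera, query): "centre" ([column, row] in pixels, amid what is visible of it).
- env.tip_of(camera, query): "centre" ([column, row] in pixels: a listed point, or the origin of a listed thing).
The state is a dict: "clock": time; "qpos": joint angles; "joint_vel": joint speeds; "tau": joint torques, N m; "tcp_pos": TCP position; "tool_rot": TCP orientation; "wrist_force": force on the tool from outside, world axes, zero at the start; "moment": the same for the moment, N m; "finger_gap": opening from 0.0 (shut) to 1.0 (fully open).
Only numpy, scipy, OpenCV 4.12 (cv2) and the standard library are available. Lean on these libraries where they do the work, as an engineer would, in place of code of your own. Each camera call takes 0.05 s, during which the arm holds its last target. There are 200 camera calls.

## Working session

There is one attempt and no reset: what is moved stays moved. The work goes in short steps, each a Python script; the robot and the scene stay as the last script left them, time stands still between calls to the robot, and variables do not carry over. Pictures are saved under pics/ and viewed, about 8 in all and at most 12, crops included, and the job is handed in when it is done.

```bash
ls; mkdir -p pics
cat > h.py <<'E'
from bench import env
import numpy as np, cv2
def cal(c):
    k=env.calibration(c); f=240/np.tan(np.radians(k["vertical_fov"])/2)
    return f,k["cx"],k["cy"],np.array(k["R"]),np.array(k["t"]),k
def ray(c,px):
    f,cx,cy,R,t,_=cal(c); d=R.T@np.array([(px[0]-cx)/f,(px[1]-cy)/f,1.]); return -R.T@t,d
def onz(c,px,z):
    o,d=ray(c,px); return o+d*(z-o[2])/d[2]
def proj(c,X):
    f,cx,cy,R,t,_=cal(c); p=R@np.array(X)+t; return np.array([cx+f*p[0]/p[2],cy+f*p[1]/p[2]])
def tri(p1,p2):
    o1,d1=ray("scene",p1);o2,d2=ray("top",p2)
    s=np.linalg.lstsq(np.c_[d1,-d2],o2-o1,rcond=None)[0]
    a,b=o1+d1*s[0],o2+d2*s[1]; return (a+b)/2,np.linalg.norm(a-b)
def snap(c,name):
    im=env.capture(c); cv2.imwrite(f"pics/{name}.png",im[:,:,::-1]); return im
E
python3 - <<'E'
from h import *
for c in("scene","top"):
    snap(c,c+"0"); print(c,{k:np.round(v,3).tolist() for k,v in env.calibration(c).items()})
    for q in("stop_top","stop_unit","console","dial_top","stick_top","varnish_mid","dish_mid","brush_mid"):
        r=env.tip_of(c,q); print(q,[(np.round(a["centre"],1).tolist(),round(a["p"],2)) for a in r[:2]])
a=cv2.imread("pics/scene0.png");b=cv2.imread("pics/top0.png")
print(env.get_state()["clock"])
E
```

```text
pics
scene {'vertical_fov': 57.308, 'cx': 312.478, 'cy': 241.059, 'R': [[-0.605, 0.796, 0.009], [0.497, 0.387, -0.776], [-0.621, -0.466, -0.63]], 't': [0.286, -0.2, 1.203]}
stop_top [([341.4, 253.2], 0.63)]
stop_unit [([346.3, 269.3], 0.94)]
console [([343.3, 290.8], 0.89), ([347.0, 251.7], 0.51)]
dial_top [([405.5, 270.8], 0.58)]
stick_top [([290.0, 234.2], 0.61)]
varnish_mid [([473.8, 292.7], 0.66)]
dish_mid [([236.6, 252.8], 0.84), ([406.2, 269.8], 0.43)]
brush_mid [([373.2, 246.1], 0.6)]
top {'vertical_fov': 52.121, 'cx': 316.853, 'cy': 236.33, 'R': [[-0.014, -0.999, -0.032], [-0.994, 0.017, -0.11], [0.11, 0.03, -0.993]], 't': [0.063, 0.53, 0.913]}
stop_top [([289.0, 240.8], 0.96)]
stop_unit [([289.0, 239.8], 0.86), ([180.8, 301.0], 0.35)]
console [([292.3, 242.7], 0.72)]
dial_top [([230.4, 259.1], 0.57)]
stick_top [([345.0, 221.2], 0.66), ([230.9, 254.7], 0.19)]
varnish_mid [([180.1, 304.7], 0.77)]
dish_mid [([407.2, 211.7], 0.67), ([344.7, 221.3], 0.18)]
brush_mid [([303.4, 321.4], 0.86), ([291.2, 243.5], 0.7)]
0.9
```

View pics/top0.png

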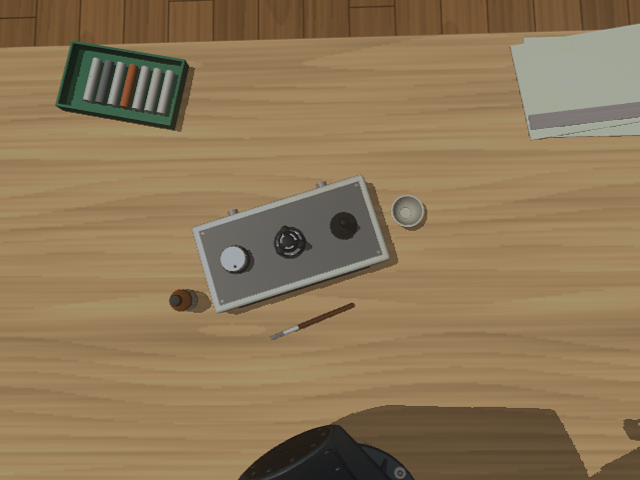

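View pics/scene0.png

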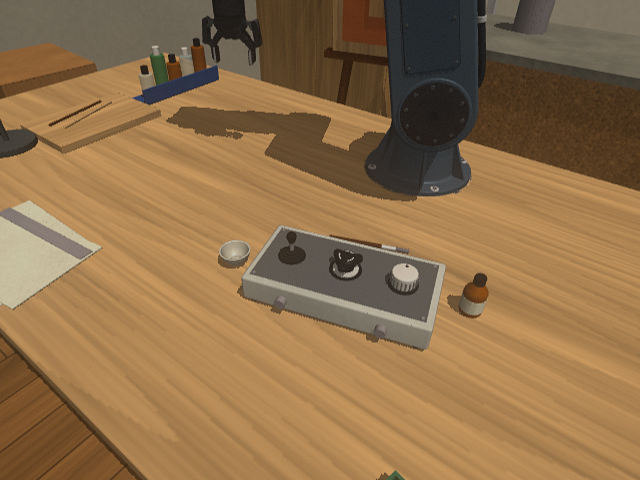

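The stop is in the middle (top 289,241; scene 346,260), with the dial at top 234,259 and the joystick at 344,222. All detections agree with the pictures. Next I'll find the lobe angles.

Run:
```python
from h import *
s,e=tri((341.4,253.2),(289,240.8)); print("stop tri",s,e)
print("stop onz top",onz("top",(289,240.8),.094),"scene",onz("scene",(341.4,253.2),.094))
print("unit", onz("top",(289,239.8),.06),onz("scene",(346.3,269.3),.06))
d=onz("top",(230.4,259.1),.09);j=onz("top",(345,221.2),.115);print("dial",d,"stick",j,"mid",(d+j)/2,np.linalg.norm((d-j)[:2]),np.degrees(np.arctan2(*(j-d)[:2][::-1])))
print("varn",tri((473.8,292.7),(180.1,304.7)),"dish",tri((236.6,252.8),(407.2,211.7)))
a=cv2.imread("pics/scene0.png");b=cv2.imread("pics/top0.png")
A=cv2.resize(b[215:265,264:314],(400,400),interpolation=cv2.INTER_CUBIC);B=cv2.resize(a[235:285,320:370],(400,400),interpolation=cv2.INTER_CUBIC)
cv2.imwrite("pics/c0.png",np.hstack([A,B]))
```

```text
stop tri [0.51749438 0.10061778 0.09657112] 0.005729413268116955
stop onz top [0.51621515 0.10325687 0.094     ] scene [0.51653711 0.09665126 0.094     ]
unit [0.52158492 0.10622289 0.06      ] [0.51428005 0.10793716 0.06      ]
dial [0.4852878  0.20958125 0.09      ] stick [0.54689778 0.00289802 0.115     ] mid [0.51609279 0.10623964 0.1025    ] 0.215670463576303 -73.40126493256805
varn (array([0.40503413, 0.3123995 , 0.0398004 ]), np.float64(0.005793194050946311)) dish (array([ 0.5748274 , -0.11844711,  0.02168016]), np.float64(0.005181928569781996))
```

View pics/c0.png

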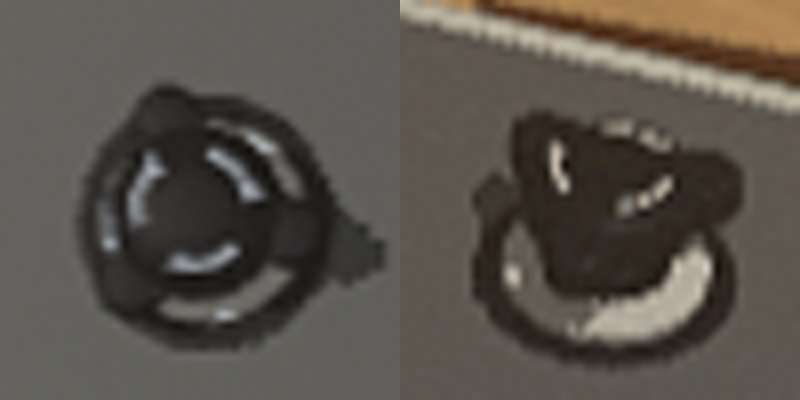

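The top crop shows three lobes around (195,212): up-left (168,105), right (300,230) and lower-left (120,290). I'll fit the axis and the lobe phase.

Run:
```python
from h import *
from scipy.optimize import least_squares
obs=[("scene",(341.4,253.2),0,.094),("top",(289,240.8),0,.094),("scene",(346.3,269.3),0,.06),("top",(289,239.8),0,.06),
("scene",(405.5,270.8),1,.09),("top",(230.4,259.1),1,.09),("scene",(290,234.2),-1,.115),("top",(345,221.2),-1,.115)]
P=lambda p,k,z:[p[0]-.105*k*np.sin(p[2]),p[1]+.105*k*np.cos(p[2]),z]
f=lambda p:np.concatenate([proj(c,P(p,k,z))-u for c,u,k,z in obs])
r=least_squares(f,[.517,.103,.29],loss="soft_l1",f_scale=1.5);print(r.x,np.degrees(r.x[2]));print(f(r.x).reshape(-1,2).round(1).tolist())
px=lambda u,v:(264+(u+.5)/8-.5,215+(v+.5)/8-.5)
print("ring",onz("top",px(205,220),.061),"arrows",onz("top",px(195,209),.093))
L=[onz("top",px(*q),.089)[:2] for q in((168,105),(300,230),(120,290))]
c=np.mean(L,0);print("lobe mean",c)
for l in L: print(l,np.linalg.norm(l-c),np.degrees(np.arctan2(*(l-c)[::-1])))
# overlay
A=cv2.resize(cv2.imread("pics/top0.png")[215:265,264:314],(400,400),interpolation=cv2.INTER_CUBIC);B=cv2.resize(cv2.imread("pics/scene0.png")[235:285,320:370],(400,400),interpolation=cv2.INTER_CUBIC)
def ov(I,cam,o,X): 
    p=(proj(cam,X)-o+.5)*8-.5; cv2.circle(I,tuple(int(round(v)) for v in p),1,(0,0,255),-1)
x0,y0,_=r.x
for I,cam,o in((A,"top",(264,215)),(B,"scene",(320,235))):
    for t in np.linspace(0,6.28,60):
        ov(I,cam,o,(x0+.024*np.cos(t),y0+.024*np.sin(t),.066))
        for k in range(3):
            a=r.x[2]+k*2.0944
            ov(I,cam,o,(x0+.022*np.cos(a)+.008*np.cos(t),y0+.022*np.sin(a)+.008*np.sin(t),.09))
cv2.imwrite("pics/c1.png",np.hstack([A,B]))
```

```text
[0.51650174 0.10538341 0.30134997] 17.26608122217482
[[4.1, 2.0], [-1.2, -0.1], [-1.9, 0.1], [0.5, 2.7], [-1.1, 0.3], [2.2, -0.1], [0.0, -1.4], [-1.3, -0.4]]
ring [0.5172437  0.10581671 0.061     ] arrows [0.51655307 0.10525429 0.093     ]
lobe mean [0.51715034 0.1053948 ]
[0.54070384 0.111565  ] 0.02434828259676782 14.6796367537608
[0.51181704 0.08196207] 0.024031999263648227 -102.82212094487497
[0.49893013 0.12265733] 0.025099218573032083 136.54602415105202
```

View pics/c1.png

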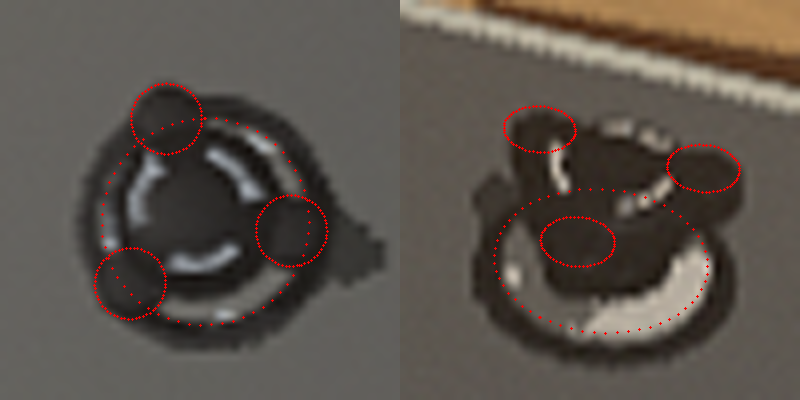

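The overlay fits the head and the collar well, so I'll use axis (0.5168, 0.1054) and lobes at about 16.5° + k·120°. Pressing now.

```bash
cat >> h.py <<'E'
from scipy.spatial.transform import Rotation as Ro
C=np.array([.5168,.1054]); PH=np.radians(16.5)
def quat(psi):
    y=np.array([np.cos(psi),np.sin(psi),0]);z=np.array([0,0,-1.]);q=Ro.from_matrix(np.c_[np.cross(y,z),y,z]).as_quat();return [q[3],q[0],q[1],q[2]]
def st(m=""):
    s=env.get_state();print(m,"t",round(s["clock"],2),"tcp",np.round(s["tcp_pos"],4),"F",np.round(s["wrist_force"],1),"q6",round(s["qpos"][5],2),"gap",round(s["finger_gap"],3));return s
E
python3 - <<'E'
from h import *
best=min((PH+np.pi/2,PH-np.pi/2),key=lambda p:abs(env.solve_ik([*C,.17],quat(p))[5]) if env.solve_ik([*C,.17],quat(p)) is not None else 9)
print("psi",best)
env.command_gripper(0.0); st()
env.reach([*C,.17],quat(best)); st()
env.movel([*C,.122],feed=.1); s=st("near")
print(env.movel([*C,.100],feed=.012,force_limit=22)); st("press")
snap("scene","pressed")
env.movel([*C,.17],feed=.1); st("up")
env.movel([C[0]-.08*np.cos(PH),C[1]-.08*np.sin(PH),.20],feed=.2)
env.hold(.2)
for c in("top","scene"):
    snap(c,"lat_"+c); print(c,[(np.round(a["centre"],1),a["p"]) for a in env.tip_of(c,"stop_top")[:2]], proj(c,[*C,.094]),proj(c,[*C,.087]))
st()
a=cv2.imread("pics/pressed.png")[205:285,300:380];b=cv2.imread("pics/lat_scene.png")[235:285,320:370]
cv2.imwrite("pics/c2.png",np.hstack([cv2.resize(i,(400,400),interpolation=cv2.INTER_CUBIC) for i in(a,b)]))
E
```

```text
psi 1.858775653373961
 t 1.67 tcp [ 0.2147 -0.4515  0.2503] F [-0.4  0.1  0.7] q6 1.57 gap -0.003
 t 3.94 tcp [0.517  0.1047 0.1701] F [ 0.7 -0.5 -0.3] q6 -0.09 gap -0.002
near t 4.58 tcp [0.517  0.1053 0.1224] F [-0.4 -0.3  0.8] q6 -0.09 gap 0.002
True
press t 6.07 tcp [0.517  0.1055 0.1029] F [-3.6 -1.1 11.7] q6 -0.09 gap 0.001
up t 6.94 tcp [0.5165 0.1053 0.1693] F [ 0.2 -0.7 -0.3] q6 -0.09 gap -0.003
top [] [287.80506848 240.49547335] [288.15603588 240.88856685]
scene [(array([345.6, 256. ]), 0.79), (array([346.1, 269.7]), 0.55)] [345.42014032 255.26403601] [345.19675758 258.25124512]
 t 7.92 tcp [0.4402 0.0827 0.1997] F [0.4 0.7 0.3] q6 -0.1 gap 0.001
```

View pics/c2.png

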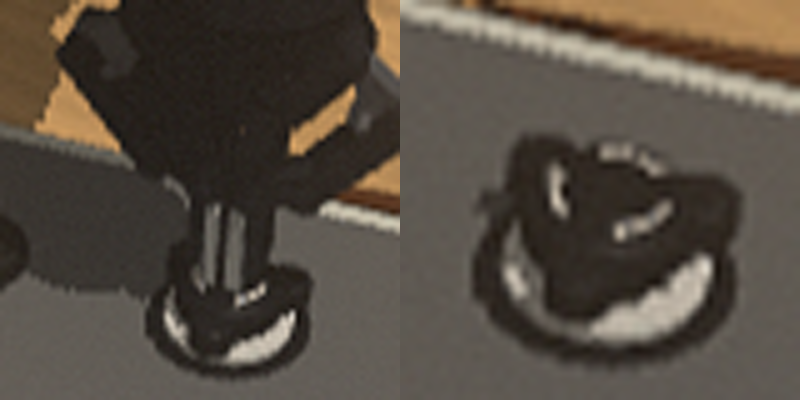

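The left panel shows the fingertips on the crown with the head down. On the right, with the finger off, the lobes sit about 22 crop px (2.7 px, or 6–7 mm) lower than before, so it has latched by itself. Now the twist, using the lobe at 16.5°.

Run:
```python
from h import *
psi=1.858775653373961
def pose(x,y,d,z):
    a=PH-d; c,s=np.cos(a),np.sin(a); return [C[0]+c*x-s*y,C[1]+s*x+c*y,z]
Z=.094
env.reach(pose(.034,.034,0,.17),quat(psi))
print("down hit",env.movel(pose(.034,.034,0,Z),feed=.08,force_limit=12)); st("down")
print("contact",env.movel(pose(.034,.014,0,Z),feed=.02,force_limit=3)); s=st()
v=np.array(s["tcp_pos"][:2])-C; yc=-v[0]*np.sin(PH)+v[1]*np.cos(PH); print("yc",yc)
snap("scene","con"); 
for d in np.arange(.1,.76,.1):
    h=env.movel(pose(.034,yc,d,Z),feed=.03,attitude=quat(psi-d),force_limit=25); st(f"{d:.1f} {h}")
    if h: break
snap("scene","tw"); snap("top","tw_top")
a=cv2.imread("pics/con.png")[205:285,300:380];b=cv2.imread("pics/tw.png")[205:285,300:380]
cv2.imwrite("pics/c3.png",np.hstack([cv2.resize(i,(400,400),interpolation=cv2.INTER_CUBIC) for i in(a,b)]))
```

```text
down hit False
down t 9.57 tcp [0.5401 0.1477 0.0945] F [ 1.   1.2 -0.5] q6 -0.02 gap -0.003
contact True
 t 10.58 tcp [0.5454 0.1288 0.0938] F [0.9 2.7 2.1] q6 -0.06 gap 0.0
yc 0.014310440603524642
0.1 False t 10.91 tcp [0.5475 0.1259 0.0939] F [1.  2.3 1.5] q6 0.04 gap 0.001
0.2 False t 11.18 tcp [0.5494 0.1226 0.094 ] F [1.4 2.1 0.8] q6 0.13 gap -0.002
0.3 False t 11.46 tcp [0.5509 0.1193 0.094 ] F [1.2 1.1 1. ] q6 0.22 gap -0.001
0.4 False t 11.73 tcp [0.5527 0.1158 0.0943] F [8.6 0.7 4.6] q6 0.31 gap -0.002
0.5 False t 12.01 tcp [0.5541 0.1123 0.0945] F [5.8 0.6 4.3] q6 0.41 gap -0.002
0.6 False t 12.28 tcp [0.5545 0.1086 0.0945] F [6.5 1.1 4. ] q6 0.5 gap 0.004
0.7 False t 12.56 tcp [0.5547 0.1049 0.0945] F [ 5.8 -0.3  3.9] q6 0.6 gap -0.001
```

View pics/c3.png

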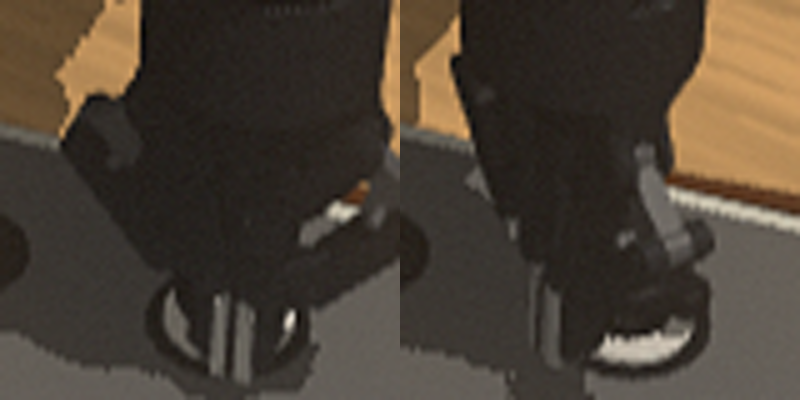

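The view is obscured by the gripper. I'll back the finger off tangentially and look at the head.

Run:
```python
from h import *
psi=1.858775653373961; yc=.0143
def pose(x,y,d,z):
    a=PH-d; c,s=np.cos(a),np.sin(a); return [C[0]+c*x-s*y,C[1]+s*x+c*y,z]
env.movel(pose(.036,yc,.35,.094),feed=.04,attitude=quat(psi-.35),force_limit=30); st()
env.movel(pose(.037,yc+.004,0,.094),feed=.04,attitude=quat(psi),force_limit=30); st()
env.movel(pose(.038,.034,0,.094),feed=.06); st()
env.movel(pose(.038,.034,0,.17),feed=.15)
env.movel([C[0]-.08*np.cos(PH),C[1]-.08*np.sin(PH),.20],feed=.25)
env.hold(.2)
for c in("top","scene"): snap(c,"aft_"+c); print([(np.round(a["centre"],1),a["p"]) for a in env.tip_of(c,"stop_top")[:2]])
st()
b=cv2.imread("pics/aft_scene.png")[235:285,320:370];a=cv2.imread("pics/aft_top.png")[215:265,264:314]
cv2.imwrite("pics/c4.png",np.hstack([cv2.resize(i,(400,400),interpolation=cv2.INTER_CUBIC) for i in(a,b)]))
```

```text
t 13.16 tcp [0.5536 0.1176 0.094 ] F [0.4 1.7 2.1] q6 0.27 gap 0.001
 t 13.74 tcp [0.5469 0.1331 0.0938] F [-0.5  0.5 -0. ] q6 -0.05 gap -0.001
 t 14.15 tcp [0.5435 0.1492 0.094 ] F [-0.4  0.3  0.1] q6 -0.02 gap 0.002
[]
[(array([344.4, 251.8]), 0.62)]
 t 15.87 tcp [0.4403 0.0829 0.1997] F [ 0.9 -0.2 -0.1] q6 -0.1 gap 0.001
```

View pics/c4.png

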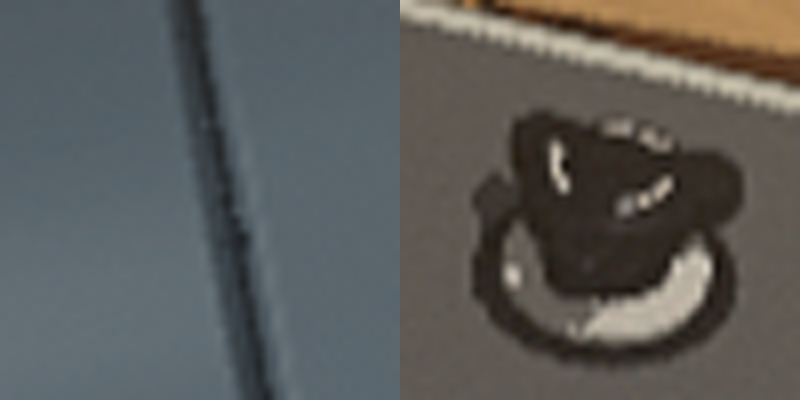

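The head is out and turned back to rest, matching the first picture. I'll compare the two numerically, confirm nothing else moved, retreat and hand in.

Run:
```python
from h import *
env.movel([.42,-.1,.25],feed=.3)
env.reach([.215,-.452,.25],quat(0.44)); env.hold(.3); st()
for c in("scene","top"):
    a=cv2.imread(f"pics/{c}0.png"); snap(c,"fin_"+c); b=cv2.imread(f"pics/fin_{c}.png")
    d=cv2.absdiff(a,b).max(2)
    for n,z in(("stop",[*C,.085]),("dial",[.4855,.2056,.085]),("stick",[.548,.005,.1]),("varnish",[.405,.312,.04]),("dish",[.575,-.118,.016])):
        u,v=proj(c,z).astype(int); w=d[v-18:v+18,u-18:u+18]; print(c,n,"max",w.max(),"n>40",(w>40).sum())
    if c=="top": w=d[295:345,262:362]; print("brush",w.max(),(w>40).sum())
cv2.imwrite("pics/fin.png",np.hstack([cv2.imread(f"pics/fin_{c}.png")[150:350,x:x+320] for c,x in(("top",150),("scene",200))]))
```

```text
t 18.46 tcp [ 0.2154 -0.4518  0.2501] F [-0.2  1.2 -0.2] q6 0.0 gap -0.001
scene stop max 9 n>40 0
scene dial max 7 n>40 0
scene stick max 9 n>40 0
scene varnish max 10 n>40 0
scene dish max 9 n>40 0
top stop max 5 n>40 0
top dial max 5 n>40 0
top stick max 5 n>40 0
top varnish max 6 n>40 0
top dish max 3 n>40 0
brush 4 0
```

View pics/fin.png

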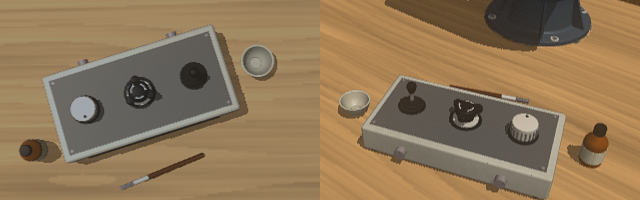

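The final pictures match the first ones at noise level, both for the stop and for everything around it.

```bash
python3 -c "
from bench import env
print(env.close_job())"
```

```text
the job is handed in; nothing more can be done
None
```

The stop button passed its test and the job is handed in, with the arm parked clear at about 18.5 s of the 51 s allowed.

- **Press:** I pressed the stop with the shut fingertips until the 22 N force limit tripped, at about 10 mm of travel. I then took the finger off. The picture showed the head staying about 6–7 mm down by itself.
- **Twist:** I pushed the lobe at about 16.5° clockwise with the side of the fingertip, gripping nothing, along an arc of 0.7 rad. Then I backed the finger off.
- **Last checks:** The final pictures from both cameras match the starting ones to within noise (10 grey levels at most) around the stop, dial, joystick, bottle and dish. The brush was compared in the top camera only and also matched. So the button is fully out and back at rest, and nothing else moved.
- **Not seen directly:** The gripper hid the head at the moment it let go. I inferred the release from the forces, which changed at about 0.4 rad, and from the next clear picture. The sideways force after that was mostly outward (about 6–9 N). The top-camera look right after the twist was blocked by the arm, so I repeated it once the arm was clear.

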